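Feel along a deburred J-shaped rail on its spring-mounted rest

ROBOT

A 6-joint arm with a two-finger parallel gripper is mounted at the origin on the work surface. World frame = base frame: x ahead of the robot, y to its left, z up, the work surface at z = 0. Lengths are in m, angles in rad, forces in N, time in s.
With the tool pointing down it reaches from about 0.275 to 0.85 m from the base axis. Payload 19 kg.
Tool frame: the origin (TCP) lies on the centre line of the jaws, within the pads' length; the fingertips stand 8 mm ahead of it and the grasp point (between the pads) lies 11 mm behind it (nose_length is the distance from the TCP to the fingertips, in m); z points along the fingers, y is the line along which they close (so a half turn about z gives the same grasp; the last joint's range is limited). The gripper opens to 85 mm and grips with 20 to 120 N. Pads are 22 mm wide; open, the fingers measure 114 mm over their backs; the gripper's body (76 mm by 85 mm) begins 54 mm behind the grasp point. The pads swing forward as they close: fully open they stand 13 mm farther back than shut.
Start: joints at [-1.35, 0.15, 1.437, -0, 1.554, -0.134], TCP at [0.2, -0.539, 0.239] pointing down, gripper open.
Joint ranges: [-2.8, 2.8], [-0.68, 2.1], [0.12, 2.68], [-1.39, 4.53], [0.16, 2.79], [-2.81, 2.81]. Speed limits (rad/s): [1.89, 1.89, 2.22, 3.01, 3.01, 3.01].

INTERFACE

Orientations are given as a rotation vector (axis times angle).
In Python, from plant import * gives the robot as it stands.
- The arm moves only by the tool jog_arm, never from a script. Its argument "commands" is a list that holds one entry, the list of rows, each a list of 7 numbers: the turn, a rotation vector about the tool's x, y, z in degrees, then the shift along the tool's x, y, z in cm, then the finger opening in cm, from 0 to 8.54. A call has 1 to 5 rows; each row shifts and turns the commanded pose from where the row before left it, along the tool's axes as they then stand; what a row does not reach is not made up. A row lasts 1/12 s, in which the tool goes at most 41.7 mm and 7.16 degrees, less where a joint would pass 70% of its speed; a pose out of reach is approached as far as the arm can. A call with a gripper value outside its range is refused whole. The fingers move at their own pace and stop on an object; "newtons" is the grip in N (left out, the last holds). Time passes only in rows, so rows that do not move let the fingers close. It gives the time, the measured TCP pose, the force, the opening and the grip force at its end, in the units of the state.
- read_state(): the state, without advancing time (a new reading comes with each control period).
- get_image(name): name is "side" or "top" or "wrist"; returns a dict with "color" (400x640x3 uint8, red, green, blue), "range_z" (400x640 float32, m along the optical axis (not along the pixel's ray), 0 where there is no reading), "mtx" (3x3 intrinsics, pixels), "T" (4x4, takes a point from camera to world coordinates). Camera axes: x right, y down, z forward; pixel columns grow to the right and rows downward; lengths in m; the calibration is good to about 2 mm. A picture is of the moment at which its call begins.
- job_done(): hands the job in; it is judged then, once.
Trained networks look in a picture, given as the dict that the camera call returned (one of the last four; its "shot" number tells which), for a name from the list of things; names that differ only in an ending like _2 or _b are one class to them, and where a whole thing is asked for, a point or a joint stands for the part that bears it (a point fixed in the world has none). Each returns a list of dicts, best first, with "p" (0 to 1); they miss things now and then, are a little off and sometimes report something else, mostly with a low value. They report only what shows in the picture. A call takes as long as a camera call. They do not tell look-alikes from the thing itself.
- recognise(picture, name): "location" ([column, row] in pixels, amid what is visible of it).
- place_of(picture, name): "location" ([column, row] in pixels: a listed point, or the origin of a listed thing).
The state is a dict: "time_s": time; "q": joint angles; "qd": joint speeds; "joint_efforts": joint torques, N m; "eef_pos": TCP position; "tool_rot": TCP orientation; "force": force on the tool from outside, world axes, zero at the start; "ft_torque": the same for the moment, N m; "grip_width": finger opening in m; "grasp_force": force on a finger pad.
Only numpy, scipy, OpenCV 4.12 (cv2) and the standard library are available. Lean on these libraries where they do the work, as an engineer would, in place of code of your own. Each camera call takes 0.05 s, during which the arm holds its last target. There are 200 camera calls.

TASK

Feel-check the freshly deburred J-shaped steel rail: with the fingers closed, touch down on top of its square tab and run the fingertips along the whole top of the rail, round the bend to the tip of the hook, then lift clear. Press lightly all the way, so that the sprung plate stays sunk a few millimetres but never goes down to its stop, and do not lose touch before the hook's tip. Do not grip the rail, and leave the other things where they are.

Things in the scene. Friction and masses are not known exactly. Their poses are not given: they have to be found in the camera images.
- stand: fixed inspection rest: steel base 160 x 120 x 10 mm, four spring posts, a black plastic plate 150 x 110 mm (top 46 mm up) and on it a J-shaped steel rail, 12 mm wide, flat top 60 mm above the bench untouched. Origin on the bench, z up, turned any way. Rail centre line in its axes (x, y mm): straight from (-60, -30) to (20, -30), then a left bend of radius 40 about (20, 10), to (40, 45)
- rail (a joint): how far the sprung plate with the rail has sunk straight down, m: 0 untouched, positive down, stop at 0.012. It sinks level wherever it is pressed, about 2 mm per newton (1 N for 2 mm, 5 N for 10 mm), and springs back by itself
- mark0 (a point): first of eight small dark punch dots along the middle of the rail's top, 25 mm apart along the rail: on the 26 x 26 mm square tab (flush with the rail's top, centred on the start of the centre line), 5 mm past that start. All dots are on the top face and sink with it; axes as the stand's
- mark1 (a point): dot 2 of 8 on the rail's top, 30 mm along the centre line (on the straight)
- mark2 (a point): dot 3 of 8 on the rail's top, 55 mm along the centre line (on the straight)
- mark3 (a point): dot 4 of 8 on the rail's top, 80 mm along the centre line (on the straight)
- mark4 (a point): dot 5 of 8 on the rail's top, 105 mm along the centre line (on the bend)
- mark5 (a point): dot 6 of 8 on the rail's top, 130 mm along the centre line (on the bend)
- mark6 (a point): dot 7 of 8 on the rail's top, 155 mm along the centre line (on the bend)
- mark7 (a point): dot 8 of 8 on the rail's top, 180 mm along the centre line (last dot, 5 mm before the end of the centre line, at the hook's rounded tip)
- stone: bystander: loose grey sharpening stone 90 x 30 x 22 mm lying flat on the bench beside the rest; origin at the centre of its underside, x along its length
- plug_gauge: bystander: loose stepped steel plug gauge standing upright on the bench beside the rest, 22 mm diameter, 50 mm tall; origin at the centre of its underside
- oil_bottle: bystander: loose white squeeze bottle with a red nozzle, 58 mm diameter, 175 mm tall; origin at the centre of its underside
- parts_bin: bystander: clear open plastic box 190 x 130 x 55 mm (x, y, z) with steel strips in it; origin at the centre of its underside
Things that resemble listed ones, but are neither listed nor needed, are in the scene too. Leave any orange or turquoise look-alike of the stand alone.

How it is judged:
On the way, in this order (a step that is already met when the one before it is completed fails the run):
1. the fingertips press lightly on the rail at dot 1 of 8 (horizontal distance between the grasp point and mark0 below 0.012 m and value of joint rail above 0.0008 m and contact force between the fingers and stand above 0.2 N), for 0.05 s.
2. the fingertips press lightly on the rail at dot 2 of 8 (horizontal distance between the grasp point and mark1 below 0.012 m and value of joint rail above 0.0008 m and contact force between the fingers and stand above 0.2 N), for 0.05 s.
3. the fingertips press lightly on the rail at dot 3 of 8 (horizontal distance between the grasp point and mark2 below 0.012 m and value of joint rail above 0.0008 m and contact force between the fingers and stand above 0.2 N), for 0.05 s.
4. the fingertips press lightly on the rail at dot 4 of 8 (horizontal distance between the grasp point and mark3 below 0.012 m and value of joint rail above 0.0008 m and contact force between the fingers and stand above 0.2 N), for 0.05 s.
5. the fingertips press lightly on the rail at dot 5 of 8 (horizontal distance between the grasp point and mark4 below 0.012 m and value of joint rail above 0.0008 m and contact force between the fingers and stand above 0.2 N), for 0.05 s.
6. the fingertips press lightly on the rail at dot 6 of 8 (horizontal distance between the grasp point and mark5 below 0.012 m and value of joint rail above 0.0008 m and contact force between the fingers and stand above 0.2 N), for 0.05 s.
7. the fingertips press lightly on the rail at dot 7 of 8 (horizontal distance between the grasp point and mark6 below 0.012 m and value of joint rail above 0.0008 m and contact force between the fingers and stand above 0.2 N), for 0.05 s.
8. the fingertips press lightly on the rail at dot 8 of 8 (horizontal distance between the grasp point and mark7 below 0.012 m and value of joint rail above 0.0008 m and contact force between the fingers and stand above 0.2 N), for 0.05 s.
At the end, for the whole second after the job is handed in: the dots were touched in order, each with the fingers' grasp point within 12 mm of it seen from above and the plate sunk at least 0.8 mm; at the end the rail has sprung back to within 1 mm of its rest height, untouched, and every bystander is within 12 mm of where it was (value of joint rail between -0.001 and 0.001 m and contact force between the fingers and stand below 0.1 N and distance of each of stone, plug_gauge, oil_bottle, parts_bin from where it was at the start of the episode below 0.012 m).
It fails at once if the sprung plate is pressed down nearly to its stop (sunk more than 11 mm) (value of joint rail above 0.011 m).
It fails at once if the rail is pulled up more than 2.5 mm (value of joint rail below -0.0025 m).
It fails at once if touch is lost part-way: the fingertips are within about 15 mm above the rail between the first and last dot but do not press it ((horizontal distance between the grasp point and mark1 below 0.013 m or horizontal distance between the grasp point and mark2 below 0.013 m or horizontal distance between the grasp point and mark3 below 0.013 m or horizontal distance between the grasp point and mark4 below 0.013 m or horizontal distance between the grasp point and mark5 below 0.013 m or horizontal distance between the grasp point and mark6 below 0.013 m) and z of the grasp point in the frame of mark3 below 0.034 m and value of joint rail below 0.0003 m).
It fails at once if the fingers straddle or grip the rail instead of touching its top ((horizontal distance between the grasp point and mark0 below 0.012 m or horizontal distance between the grasp point and mark1 below 0.012 m or horizontal distance between the grasp point and mark2 below 0.012 m or horizontal distance between the grasp point and mark3 below 0.012 m or horizontal distance between the grasp point and mark4 below 0.012 m or horizontal distance between the grasp point and mark5 below 0.012 m or horizontal distance between the grasp point and mark6 below 0.012 m or horizontal distance between the grasp point and mark7 below 0.012 m) and z of the grasp point in the frame of mark3 below 0.006 m).
It fails at once if the stone, plug gauge, oil bottle or parts bin is pushed more than 12 mm or lifted (distance of any of stone, plug_gauge, oil_bottle, parts_bin from where it was at the start of the episode above 0.012 m).
It also fails if it takes over 45 s, if anything falls off the work surface, if the arm or the gripper's body presses on something with over 40 N, if the wrist force passes 120 N, or if a joint passes its speed limit or range.

## Working session

There is one attempt and no reset: what is moved stays moved. The work goes in short steps, Python scripts to look and compute and a tool call to move; the robot and the scene stay as the last step left them, time stands still between calls to the robot, and variables do not carry over. Pictures are saved under pics/ and viewed, at most 10 in all, crops included, and the job is handed in when it is done.

Besides the shell and the picture viewer there is one more tool, called after "Call:" as name(argument=value, ...), one argument or row to a line, values as JSON. jog_arm: Moves the arm, as the interface text tells. Its arguments: {"type":"object","properties":{"commands":{"type":"array"},"newtons":{"type":"number"}},"required":["commands"]}

```bash
ls; mkdir -p pics
cat > h.py <<'E'
from plant import *
import numpy as np, cv2
from scipy.spatial.transform import Rotation as R
def world(im,uv,z=None):
    K,T=np.array(im["mtx"]),np.array(im["T"])
    r=np.linalg.inv(K)@[uv[0],uv[1],1.]
    if z is None:
        d=im["range_z"][int(round(uv[1])),int(round(uv[0]))]
    else:
        d=(z-T[2,3])/(T[:3,:3]@r)[2]
    return T[:3,:3]@(r*d)+T[:3,3]
def save(im,n,crop=None,s=1):
    c=im["color"][:,:,::-1]
    if crop: c=c[crop[1]:crop[3],crop[0]:crop[2]]
    cv2.imwrite("pics/"+n,cv2.resize(c,None,fx=s,fy=s,interpolation=cv2.INTER_CUBIC))
E
python3 - <<'E'
from h import *
s=read_state(); print(s)
for n in("top","side"):
    im=get_image(n); save(im,n+"0.png")
    for o in("stand","mark0","mark3","mark7","stone","plug_gauge","oil_bottle","parts_bin"):
        f=place_of
        print(n,o,[(np.round(d["location"]).tolist(),round(d["p"],2),np.round(world(im,d["location"],.06 if "mark" in o else 0),3).tolist()) for d in f(im,o)[:4]])
E
```

```text
pics
{'time_s': 0.0, 'q': array([-1.34996849e+00,  1.50953273e-01,  1.43800364e+00,  2.45755325e-06,
        1.55379585e+00, -1.34006825e-01]), 'qd': array([-0.00049256, -0.00039666,  0.00104877,  0.0005923 ,  0.00015128,
       -0.00066205]), 'joint_efforts': array([-9.95776754e-04, -7.13054824e+01, -5.70875430e+01, -1.89092748e-04,
        9.07125010e-03, -3.74608555e-05]), 'eef_pos': array([ 0.19970325, -0.53896256,  0.23870773]), 'tool_rot': array([-3.09113747e+00, -5.54248879e-01,  7.51985872e-05]), 'force': array([-0.59457389,  0.43760908, -0.17829249]), 'ft_torque': array([-0.01785864,  0.00274368, -0.02890948]), 'grasp_force': 0.0, 'grip_width': 0.0859611603037414}
top stand [([317.0, 180.0], 0.96, [0.599, -0.004, 0.0]), ([280.0, 264.0], 0.91, [0.379, 0.089, 0.0]), ([394.0, 215.0], 0.76, [0.507, -0.205, 0.0]), ([367.0, 116.0], 0.61, [0.77, -0.138, 0.0])]
top mark0 [([285.0, 255.0], 0.98, [0.406, 0.071, 0.06]), ([386.0, 117.0], 0.97, [0.748, -0.179, 0.06]), ([262.0, 249.0], 0.96, [0.421, 0.127, 0.06]), ([326.0, 179.0], 0.95, [0.593, -0.027, 0.06])]
top mark3 [([285.0, 255.0], 
[... 934 characters left out ...]
.022, 0.06]), ([422.0, 224.0], 0.91, [0.827, -0.109, 0.06])]
side mark3 [([426.0, 230.0], 0.96, [0.832, -0.127, 0.06]), ([398.0, 253.0], 0.94, [0.751, -0.183, 0.06]), ([335.0, 191.0], 0.91, [0.65, 0.022, 0.06]), ([422.0, 224.0], 0.91, [0.827, -0.109, 0.06])]
side mark7 [([426.0, 230.0], 0.96, [0.832, -0.127, 0.06]), ([398.0, 253.0], 0.94, [0.751, -0.183, 0.06]), ([335.0, 191.0], 0.91, [0.65, 0.022, 0.06]), ([422.0, 224.0], 0.91, [0.827, -0.109, 0.06])]
side stone [([301.0, 182.0], 0.92, [0.575, 0.127, 0.0])]
side plug_gauge [([327.0, 245.0], 0.53, [0.613, -0.094, -0.0])]
side oil_bottle [([288.0, 132.0], 0.74, [0.56, 0.358, 0.0])]
side parts_bin [([352.0, 383.0], 0.87, [0.609, -0.415, 0.0])]
```

View pics/top0.png

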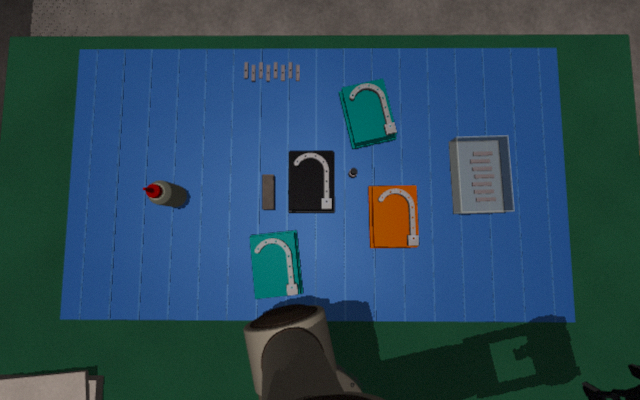

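View pics/side0.png

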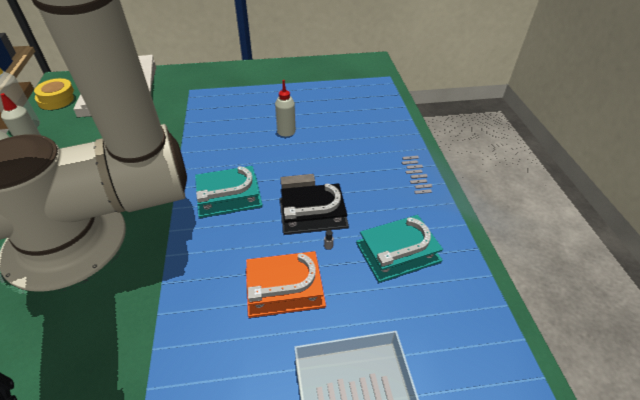

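Candidates in top image: black (312,182) = the stand; teal (275,264) and (367,115) and orange (394,215) are look-alikes. I choose the black one, whose tab is at (326,203). I'll go above it with the fingers closed and take the close look there.

Call:
jog_arm(
  commands=[
    [[0,0,6.8,0,0,0,0],[0,0,6.8,0,0,0,0],[0,0,6.8,0,0,0,0],[0,0,0,2.2,-3.2,0,0],[0,0,0,2.2,-3.2,0,0]],
  ],
  newtons=20,
)

```text
time_s: 1.32
eef_pos: [0.2434, -0.4751, 0.2386]
tool_rot: [-3.141, 0.008, 0.001]
force: [1.2, 0.4, 0.6]
grip_width: 0.0256
grasp_force: 0.0
```

Call:
jog_arm(
  commands=[
    [[0,0,0,2.2,-3.2,0,0],[0,0,0,2.2,-3.2,0,0],[0,0,0,2.2,-3.2,0,0],[0,0,0,2.2,-3.2,0,0],[0,0,0,2.2,-3.2,0,0]],
  ],
)

```text
time_s: 1.73
eef_pos: [0.3546, -0.3137, 0.2395]
tool_rot: [3.141, -0.002, 0.001]
force: [0.7, -0.4, -0.0]
grip_width: -0.0002
grasp_force: 0.0
```

Call:
jog_arm(
  commands=[
    [[0,0,0,2.2,-3.2,0,0],[0,0,0,2.2,-3.2,0,0],[0,0,0,2.2,-3.2,0,0],[0,0,0,2.2,-3.2,0,0],[0,0,0,2.2,-3.2,0,0]],
  ],
)

```text
time_s: 2.15
eef_pos: [0.4649, -0.1536, 0.2396]
tool_rot: [3.141, -0.002, 0.001]
force: [0.6, -0.6, -0.0]
grip_width: 0.0
grasp_force: 0.0
```

Call:
jog_arm(
  commands=[
    [[0,0,0,2.0,-3.0,0,0],[0,0,0,2.0,-3.0,0,0],[0,0,0,2.0,-3.0,0,0],[0,0,0,1.0,-2.0,0,0],[0,0,0,0,0,0,0]],
  ],
)

```text
time_s: 2.57
eef_pos: [0.5357, -0.0421, 0.239]
tool_rot: [-3.14, -0.003, 0.0]
force: [0.9, -0.1, 0.4]
grip_width: -0.0002
grasp_force: 0.0
```

Run:
```python
from h import *
s=read_state(); print(s["eef_pos"],s["force"])
im=get_image("wrist"); save(im,"w1.png"); print(np.round(im["T"],3))
for f in ("stand","mark0","mark3","mark7"):
    print(f,[(np.round(d["location"],1).tolist(),round(d["p"],2),np.round(world(im,d["location"],.06),4).tolist()) for d in place_of(im,f)[:10]])
im=get_image("top"); save(im,"t1.png",(270,130,380,235),5)
```

```text
[ 0.53571258 -0.04208384  0.23901657] [ 0.87931869 -0.11343869  0.37002046]
[[ 0.002 -0.948 -0.317  0.618]
 [-1.    -0.002 -0.    -0.041]
 [-0.001  0.317 -0.948  0.374]
 [ 0.     0.     0.     1.   ]]
stand [([473.6, 196.3], 0.93, [0.5207, -0.1801, 0.06]), ([280.2, 106.7], 0.73, [0.6003, -0.0044, 0.06]), ([211.7, 288.1], 0.71, [0.4232, 0.0712, 0.06])]
mark0 [([298.0, 58.4], 0.97, [0.6385, -0.0204, 0.06]), ([143.0, 288.2], 0.96, [0.423, 0.1406, 0.06]), ([524.3, 239.1], 0.9, [0.4778, -0.2346, 0.06]), ([224.8, 323.8], 0.88, [0.3804, 0.0616, 0.06]), ([519.8, 266.8], 0.87, [0.448, -0.2356, 0.06]), ([241.5, 40.8], 0.85, [0.6516, 0.0249, 0.06]), ([269.1, 44.1], 0.84, [0.6492, 0.0028, 0.06]), ([215.6, 60.8], 0.84, [0.6366, 0.0472, 0.06]), ([527.8, 170.7], 0.83, [0.545, -0.2257, 0.06]), ([508.1, 151.7], 0.83, [0.5622, -0.205, 0.06])]
mark3 [([298.0, 58.4], 0.97, [0.6385, -0.0204, 0.06]), ([143.0, 288.2], 0.96, [0.423, 0.1406, 0.06]), ([524.3, 239.1], 0.9, [0.4778, -0.2346, 0.06]), ([224.8, 323.8], 0.88, [0.3804, 0.0616, 0.06]), ([519.8, 266.8], 0.87, [0.448, -0.2356, 0.06]), ([241.5, 40.8], 0.85, [0.6516, 0.0249, 0.06]), ([269.1, 44.1], 0.84, [0.6492, 0.0028, 0.06]), ([215.6, 60.8], 0.84, [0.6366, 0.0472, 0.06]), ([527.8, 170.7], 0.83, [0.545, -0.2257, 0.06]), ([508.1, 151.7], 0.83, [0.5622, -0.205, 0.06])]
mark7 [([298.0, 58.4], 0.97, [0.6385, -0.0204, 0.06]), ([143.0, 288.2], 0.96, [0.423, 0.1406, 0.06]), ([524.3, 239.1], 0.9, [0.4778, -0.2346, 0.06]), ([224.8, 323.8], 0.88, [0.3804, 0.0616, 0.06]), ([519.8, 266.8], 0.87, [0.448, -0.2356, 0.06]), ([241.5, 40.8], 0.85, [0.6516, 0.0249, 0.06]), ([269.1, 44.1], 0.84, [0.6492, 0.0028, 0.06]), ([215.6, 60.8], 0.84, [0.6366, 0.0472, 0.06]), ([527.8, 170.7], 0.83, [0.545, -0.2257, 0.06]), ([508.1, 151.7], 0.83, [0.5622, -0.205, 0.06])]
```

View pics/w1.png

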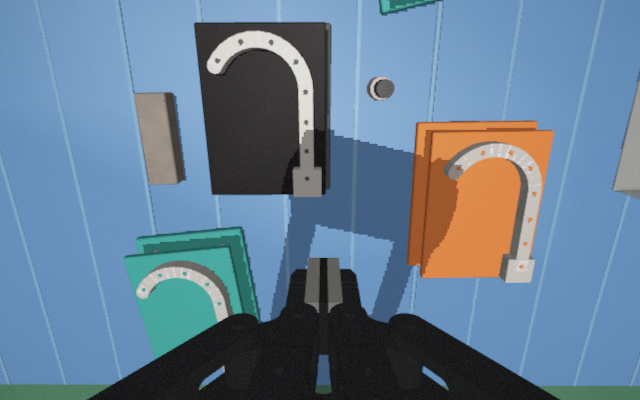

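The black stand's rail is fully visible: tab dot at ~(307,178), dots at (307,151), (306,122), (306,92), (298,58), (269,44), (241,41), (216,61). Fitting the pose from these detections.

```bash
cat >> h.py <<'E'
def cl(s):
    s=s*1000
    if s<=80: return np.array([-60+s,-30.])/1000
    a=(s-80)/40
    return np.array([20+40*np.sin(a),10-40*np.cos(a)])/1000
E
python3 - <<'E'
from h import *
im=get_image("wrist")
g=np.array([(307,178),(307,151),(306,122),(306,92),(298,58),(269,44),(241,41),(216,61)],float)
D=[d["location"] for d in place_of(im,"mark0")]; D=np.array(D)
M=np.array([cl(s/1000) for s in (5,30,55,80,105,130,155,180)])
W=[];idx=[]
for i,p in enumerate(g):
    k=np.argmin(np.linalg.norm(D-p,axis=1)); e=np.linalg.norm(D[k]-p)
    q=D[k] if e<5 else p
    W.append(world(im,q,.06)[:2]); print(i,round(e,1),np.round(world(im,q,.06),4),"depth",np.round(world(im,q),4))
W=np.array(W); a,b=M-M.mean(0),W-W.mean(0)
th=np.arctan2((a[:,0]*b[:,1]-a[:,1]*b[:,0]).sum(),(a*b).sum())
Rm=np.array([[np.cos(th),-np.sin(th)],[np.sin(th),np.cos(th)]]); t=W.mean(0)-Rm@M.mean(0)
print("yaw",np.degrees(th),"t",t); P=M@Rm.T+t
print("res mm",np.round((W-P)*1000,1).tolist()); print("fit",np.round(P,4).tolist())
s=read_state();print(s["eef_pos"],s["tool_rot"],s["force"])
np.save("pose.npy",[th,*t])
E
```

```text
0 3.2 [ 0.5392 -0.0306  0.06  ] depth [ 0.5395 -0.0307  0.0612]
1 5.2 [ 0.5608 -0.0315  0.06  ] depth [ 0.561  -0.0315  0.0612]
2 3.8 [ 0.588  -0.0285  0.06  ] depth [ 0.588  -0.0284  0.0594]
3 7.9 [ 0.6107 -0.0315  0.06  ] depth [ 0.6108 -0.0315  0.0602]
4 7.2 [ 0.6373 -0.0254  0.06  ] depth [ 0.6373 -0.0254  0.0608]
5 7.0 [ 0.6479 -0.0022  0.06  ] depth [ 0.6478 -0.0023  0.0606]
6 5.3 [0.6502 0.0203 0.06  ] depth [ 0.6161 -0.0457  0.3747]
7 6.9 [0.6352 0.042  0.06  ] depth [0.6351 0.0416 0.0614]
yaw 0.1091632819708844 t [ 0.59197534 -0.00081903]
res mm [[2.1, 0.3], [-1.2, -0.6], [1.0, 2.4], [-1.3, -0.7], [1.9, -2.2], [-2.0, 1.1], [0.1, -1.0], [-0.6, 0.7]]
fit [[0.537, -0.0309], [0.562, -0.0309], [0.587, -0.0308], [0.612, -0.0308], [0.6354, -0.0232], [0.6499, -0.0033], [0.6501, 0.0213], [0.6358, 0.0413]]
[ 0.5341198  -0.04634436  0.23947244] [ 3.14157802e+00 -3.88239524e-03  4.22550723e-04] [ 0.81885395 -0.42493507 -0.09803199]
```

The arm had still been settling between the two shots, so my guessed pixels were shifted. Redo with a proper match by fit to the model.

```bash
cat > fit.py <<'E'
from h import *
import sys
M=np.array([cl(s/1000) for s in (5,30,55,80,105,130,155,180)])
im=get_image("wrist")
D=[d["location"] for d in place_of(im,"mark0") if d["p"]>.3]
W0=np.array([world(im,d,.06)[:2] for d in D])
th,t=0.,np.array([.594,0.])
for k in range(15):
    Rm=np.array([[np.cos(th),-np.sin(th)],[np.sin(th),np.cos(th)]]); P=M@Rm.T+t
    d=np.linalg.norm(W0[:,None]-P,axis=2); i=d.argmin(1); ok=d.min(1)<(.011 if k<8 else .006)
    a,b=M[i[ok]],W0[ok]; A,B=a-a.mean(0),b-b.mean(0)
    th=np.arctan2((A[:,0]*B[:,1]-A[:,1]*B[:,0]).sum(),(A*B).sum())
    Rm=np.array([[np.cos(th),-np.sin(th)],[np.sin(th),np.cos(th)]]); t=b.mean(0)-Rm@a.mean(0)
P=M@Rm.T+t
for j,w,p in zip(i[ok],W0[ok],np.array(D)[ok]): print(j,np.round(p,1),np.round((w-P[j])*1000,1))
print("yaw",np.degrees(th),"t",np.round(t,4),"fit",np.round(P,4).tolist())
s=read_state();print(s["eef_pos"],s["tool_rot"],s["force"])
np.save("pose.npy",[th,*t])
c=im["color"][:,:,::-1].copy(); T=np.array(im["T"])
c=cv2.resize(c,None,fx=3,fy=3)
for p in P:
    q=im["mtx"]@(T[:3,:3].T@(np.array([*p,.06])-T[:3,3])); q=q[:2]/q[2]
    cv2.circle(c,tuple(int(v*3) for v in q),5,(0,0,255),1)
cv2.imwrite("pics/"+sys.argv[1],c[0:600,480:1240])
E
python3 fit.py f2.png
```

```text
5 [260.   39.4] [1.1 2.9]
4 [291.7  56.9] [ 2.3 -2.3]
0 [302.3 178.3] [-1.7 -0.1]
3 [298.   92.3] [-2.1  1.1]
6 [234.2  42.3] [-0.9 -0.7]
7 [209.8  59.5] [0.7 0.4]
2 [302.4 120. ] [ 0.1 -1.8]
1 [300.6 148.6] [0.4 0.6]
yaw 0.6899317230700541 t [0.5923 0.004 ] fit [[0.5377, -0.0266], [0.5627, -0.0263], [0.5877, -0.026], [0.6127, -0.0257], [0.636, -0.0179], [0.6503, 0.0021], [0.6502, 0.0267], [0.6357, 0.0466]]
[ 0.53418649 -0.04612146  0.23943445] [-3.14155150e+00  3.41636391e-03 -3.10265303e-04] [0.89433849 0.03493699 0.49447756]
```

View pics/f2.png

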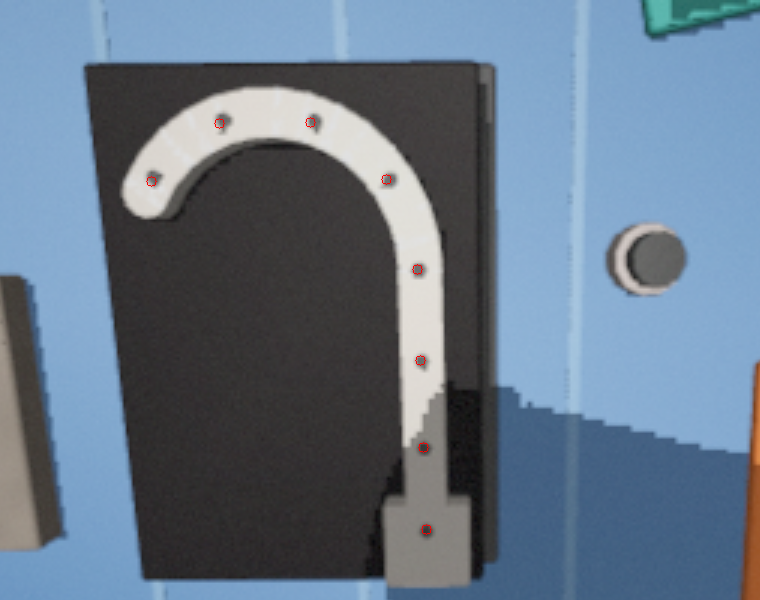

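The crop confirms the black stand, and the overlaid model dots sit on the punch dots to within about 0.5 mm: tab dot at crop (426,530), hook tip (152,181). Now down over dot 1.

Call:
jog_arm(
  commands=[
    [[0,0,0,0.35,-1.93,3.0,0],[0,0,0,0,0,3.5,0],[0,0,0,0,0,3.5,0],[0,0,0,0,0,3.5,0],[0,0,0,0,0,1.5,0]],
  ],
)

```text
time_s: 3.48
eef_pos: [0.5359, -0.0261, 0.0851]
tool_rot: [-3.141, 0.002, 0.007]
force: [-0.7, -0.2, -0.9]
grip_width: 0.0004
grasp_force: 0.0
```

Call:
jog_arm(
  commands=[
    [[0,0,0,0,0,0,0],[0,0,0,0,0,0,0],[0,0,0,0,0,0,0],[0,0,0,0,0,0,0]],
  ],
)

```text
time_s: 3.82
eef_pos: [0.5388, -0.0265, 0.0911]
tool_rot: [3.141, -0.002, 0.004]
force: [0.3, 0.5, 0.0]
grip_width: -0.0004
grasp_force: 0.0
```

Call:
jog_arm(
  commands=[
    [[0,0,0,-0.1,0,0.5,0],[0,0,0,0,0,0.5,0],[0,0,0,0,0,0.5,0],[0,0,0,0,0,0,0],[0,0,0,0,0,0,0]],
  ],
)

```text
time_s: 4.23
eef_pos: [0.5367, -0.0262, 0.074]
tool_rot: [-3.141, 0.002, 0.001]
force: [0.3, 0.9, 0.5]
grip_width: -0.0
grasp_force: 0.0
```

Call:
jog_arm(
  commands=[
    [[0,0,0,0,0,0,0],[0,0,0,0,0,0,0],[0,0,0,0,0,0,0],[0,0,0,0,0,0,0]],
  ],
)

```text
time_s: 4.57
eef_pos: [0.537, -0.0263, 0.0745]
tool_rot: [-3.142, 0.002, -0.0]
force: [0.4, -1.4, 0.7]
grip_width: -0.0
grasp_force: 0.0
```

Call:
jog_arm(
  commands=[
    [[0,0,0,0.05,0,0.25,0],[0,0,0,0,0,0.25,0],[0,0,0,0,0,0.25,0],[0,0,0,0,0,0.2,0],[0,0,0,0,0,0,0]],
  ],
)

```text
time_s: 4.98
eef_pos: [0.5373, -0.0263, 0.0644]
tool_rot: [-3.141, 0.002, 0.001]
force: [0.5, 0.7, 1.8]
grip_width: 0.0001
grasp_force: 0.9
```

Call:
jog_arm(
  commands=[
    [[0,0,0,0,0,0.0,0],[0,0,0,0,0,0,0],[0,0,0,0,0,0,0],[0,0,0,0,0,0,0]],
  ],
)

```text
time_s: 5.32
eef_pos: [0.5373, -0.0263, 0.0649]
tool_rot: [-3.141, 0.002, 0.0]
force: [-1.0, 0.2, 1.6]
grip_width: 0.0005
grasp_force: 0.8
```

Run:
```python
from h import *
f=[];z=[]
for k in range(6):
    get_image("side"); s=read_state(); f.append(s["force"]); z.append(s["eef_pos"])
print(np.mean(f,0),np.std(f,0),np.mean(z,0),np.std(z,0))
```

```text
[-1.28872587 -0.450603    1.3925077 ] [0.42444232 0.49578929 0.56213419] [ 0.53733714 -0.02626277  0.06485164] [1.19165587e-05 1.51495717e-05 2.69249764e-05]
```

In touch, about 3 mm sunk (1.4 N). Go 1.5 mm deeper and run along.

Call:
jog_arm(
  commands=[
    [[0,0,0,0,0,0.15,0],[0,0,0,0.3,0,0,0],[0,0,0,0.5,0,0,0],[0,0,0,0.5,0,0,0],[0,0,0,0.5,0,0,0]],
  ],
)

```text
time_s: 6.03
eef_pos: [0.5561, -0.0263, 0.0634]
tool_rot: [-3.142, 0.002, -0.0]
force: [-1.8, 0.1, 2.6]
grip_width: -0.0
grasp_force: 1.2
```

Call:
jog_arm(
  commands=[
    [[0,0,0,0.5,0,0,0],[0,0,0,0.5,0,0,0],[0,0,0,0.5,0,0,0],[0,0,0,0.5,0,0,0],[0,0,0,0.5,0,0,0]],
  ],
)

```text
time_s: 6.45
eef_pos: [0.5809, -0.0263, 0.0633]
tool_rot: [-3.141, 0.002, 0.0]
force: [-2.2, 0.3, 3.2]
grip_width: -0.0002
grasp_force: 1.2
```

Call:
jog_arm(
  commands=[
    [[0,0,0,0.53,-0.01,0,0],[0,0,0,0.53,-0.01,0,0],[0,0,0,0.53,-0.01,0,0],[0,0,0,0.53,0,0,0],[0,0,0,0.53,0,0,0]],
  ],
)

```text
time_s: 6.87
eef_pos: [0.6074, -0.0261, 0.0633]
tool_rot: [-3.142, 0.002, 0.0]
force: [-1.2, -0.2, 2.8]
grip_width: -0.0002
grasp_force: 1.2
```

Call:
jog_arm(
  commands=[
    [[0,0,0,0.5,0,0,0],[0,0,0,0.5,-0.04,0,0],[0,0,0,0.49,-0.1,0,0],[0,0,0,0.47,-0.16,0,0],[0,0,0,0.45,-0.22,0,0]],
  ],
)

```text
time_s: 7.28
eef_pos: [0.6315, -0.0208, 0.0633]
tool_rot: [3.142, -0.002, 0.0]
force: [-1.3, -0.6, 1.7]
grip_width: 0.0004
grasp_force: 1.2
```

Call:
jog_arm(
  commands=[
    [[0,0,0,0.42,-0.27,0,0],[0,0,0,0.38,-0.32,0,0],[0,0,0,0.34,-0.37,0,0],[0,0,0,0.29,-0.41,0,0],[0,0,0,0.24,-0.44,0,0]],
  ],
)

```text
time_s: 7.7
eef_pos: [0.648, -0.0024, 0.0633]
tool_rot: [-3.142, 0.002, -0.0]
force: [-1.5, -2.0, 3.0]
grip_width: -0.0001
grasp_force: 1.2
```

Call:
jog_arm(
  commands=[
    [[0,0,0,0.18,-0.47,0,0],[0,0,0,0.12,-0.49,0,0],[0,0,0,0.06,-0.5,0,0],[0,0,0,0,-0.5,0,0],[0,0,0,-0.06,-0.5,0,0]],
  ],
)

```text
time_s: 8.12
eef_pos: [0.6508, 0.0223, 0.0634]
tool_rot: [-3.141, 0.002, -0.0]
force: [0.7, -2.1, 2.1]
grip_width: -0.0001
grasp_force: 1.2
```

Call:
jog_arm(
  commands=[
    [[0,0,0,-0.12,-0.48,0,0],[0,0,0,-0.18,-0.46,0,0],[0,0,0,-0.24,-0.43,0,0],[0,0,0,-0.29,-0.4,0,0],[0,0,0,-0.34,-0.36,0,0]],
  ],
)

```text
time_s: 8.53
eef_pos: [0.6388, 0.0436, 0.0634]
tool_rot: [-3.141, 0.002, -0.0]
force: [1.7, -1.7, 2.2]
grip_width: 0.0002
grasp_force: 1.2
```

Call:
jog_arm(
  commands=[
    [[0,0,0,-0.35,-0.28,0,0],[0,0,0,0,0,0,0],[0,0,0,0,0,0,0]],
  ],
)

```text
time_s: 8.78
eef_pos: [0.6352, 0.0462, 0.0633]
tool_rot: [-3.141, 0.002, 0.001]
force: [-0.7, 1.8, 2.4]
grip_width: 0.0002
grasp_force: 1.2
```

Call:
jog_arm(
  commands=[
    [[0,0,0,0,0,-0.5,0],[0,0,0,0,0,-1.5,0],[0,0,0,0,0,-2.5,0],[0,0,0,0,0,-2.5,0],[0,0,0,0,0,-1.5,0]],
  ],
)

```text
time_s: 9.2
eef_pos: [0.6361, 0.0456, 0.1511]
tool_rot: [3.142, -0.002, 0.003]
force: [-0.9, -0.9, 1.1]
grip_width: 0.0001
grasp_force: 0.0
```

Call:
jog_arm(
  commands=[
    [[0,0,0,0,0,0,0],[0,0,0,0,0,0,0],[0,0,0,0,0,0,0],[0,0,0,0,0,0,0],[0,0,0,0,0,0,0]],
  ],
)

```text
time_s: 9.62
eef_pos: [0.6352, 0.0459, 0.1472]
tool_rot: [-3.141, 0.002, 0.003]
force: [-0.2, 0.2, 0.3]
grip_width: 0.0
grasp_force: 0.0
```

Run:
```python
from h import *
print(read_state()["eef_pos"]); print(job_done())
```

```text
[0.63519086 0.04586024 0.14723327]
the job is handed in; nothing more can be done
None
```

The closed fingertips ran along the black stand's rail from the tab (dot 1) round the bend to the hook's tip (dot 8), with the plate sunk about 3–5 mm at every reading, then lifted clear; the job is handed in (9.6 s on the clock), with no verdict returned.

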